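# Clamp the vacuum gauge head onto the pump's inlet port

### The arm

A 6-joint arm with a two-finger parallel gripper is mounted at the origin on a cart in front of the work surface, level with it; the furniture and walls round the work are solid. World frame = base frame: x ahead of the robot, y to its left, z up, the work surface at z = 0. Lengths are in m, angles in rad, forces in N, time in s.
With the tool pointing down it reaches from about 0.325 to 0.875 m from the base axis. Payload 4.4 kg.
Tool frame: the origin (TCP) lies between the finger pads; the fingertips stand 14 mm ahead of it and the grasp point (between the pads) lies 5 mm behind it; z points along the fingers, y is the line along which they close (so a half turn about z gives the same grasp; the last joint's range is limited). The gripper opens to 85 mm and grips with 20 to 120 N. Pads are 22 mm wide; open, the fingers measure 114 mm over their backs; the gripper's body (76 mm by 85 mm) begins 54 mm behind the grasp point. The pads swing forward as they close: fully open they stand 13 mm farther back than shut.
Start: joints at [0.978, 0.207, 1.542, -0, 1.393, -0.15], TCP at [0.246, 0.52, 0.245] pointing down, gripper open.
Joint ranges: [-2.73, 2.73], [-0.86, 2.22], [0.23, 2.46], [-1.11, 4.25], [0.08, 2.63], [-2.82, 2.82]. Speed limits (rad/s): [2.79, 2.79, 3.14, 3.14, 3.14, 3.14].

### API

Orientations are given as a unit quaternion [x, y, z, w].
In Python, from rig import r gives the robot as it stands. The module is installed in compiled form; this text tells all that it offers.
- The arm moves only by the shell command python3 -m creep 'ROWS' [OPENING] [FORCE]. ROWS is JSON, a list of rows, each an object of numbers: "x", "y", "z": the shift along the world's x, y, z in cm; "rx", "ry", "rz": the turn, a rotation vector about the world's x, y, z in rad. In form: [{"x": .., "y": .., "z": .., "rx": .., "ry": .., "rz": ..}, ...]. A call has 1 to 20 rows; each row shifts and turns the commanded pose from where the row before left it; what a row does not reach is not made up. A row lasts 1/8 s, in which the tool goes at most 62.5 mm and 10.7 degrees, less where a joint would pass 70% of its speed; a pose out of reach is approached as far as the arm can. A call with a gripper value outside its range is refused whole. OPENING is the gripper command: -1 is shut, 1 is fully open, values between are in proportion, set as the call begins (- or left out, the last holds). The fingers move at their own pace and stop on an object; FORCE is the grip in N (left out, the last holds). Time passes only in rows, so rows that do not move let the fingers close. It gives the time, the measured TCP pose, the force, the opening and the grip force at its end, in the units of the state.
- r.get_state(): the state, without advancing time (a new reading comes with each control period).
- r.snapshot(name): name is "scene" or "top"; returns the picture (480x640x3 uint8, red, green, blue); there is no depth.
- r.camera_info(name): a dict with "camera_matrix" (3x3 intrinsics, pixels), "D" ([k1, k2, p1, p2, k3] as OpenCV has them; the pictures are not rectified), "camera_from_world" (4x4, takes a point from world to camera coordinates). Camera axes: x right, y down, z forward; pixel columns grow to the right and rows downward; lengths in m; the calibration is good to about 2 mm. A picture is of the moment at which its call begins. camera_info takes no time and is no camera call.
- r.hand_in(): hands the job in; it is judged then, once.
The state is a dict: "time": time; "joints": joint angles; "qvel": joint speeds; "effort": joint torques, N m; "position": TCP position; "eef_rot": TCP orientation; "ft_force": force on the tool from outside, world axes, zero at the start; "torque": the same for the moment, N m; "grip_width": finger opening in m; "finger_force": force on a finger pad.
Only numpy, scipy, OpenCV 4.12 (cv2) and the standard library are available. Lean on these libraries where they do the work, as an engineer would, in place of code of your own. Each camera call takes 0.05 s, during which the arm holds its last target. There are 200 camera calls.

### The job

Mount the gauge head on the vacuum pump: lay it on the support pad with its flange down in the lower half of the open clamp ring, facing the port's seal, and let go; swing the hinged upper half of the ring over both flanges and press it home; then swing the hook lever up and over the ring's pin until it clicks shut and keeps the seal squeezed. The clamp's height is only roughly known, so set the gauge down slowly by feel, neither dropped nor pushed in; squeeze and push the clamp gently, and leave the other things on the bench where they are.

Things in the scene. Friction and masses are not known exactly. Their poses are not given: they have to be found in the camera images.
- gauge: Loose grey gauge head, 0.35 kg: box housing 46 wide (x) x 70 long (y) x 60 high with a dark display on top, then a steel neck of 32 diameter along +y ending in a round flange, 55 diameter, rim 3 thick, its back tapering 30 deg to the neck. Origin: centre of the housing's underside; pipe axis 30 above it. Lies flat on the bench; seated, its y is the pump's y. Its pose is hidden while held.
- gauge_face (a point): Centre of the gauge flange's front face, at (0, 75, 30) mm in the gauge's frame. Clamped: x 0, y 0 of the pump. Lower it slowly at y -2 to -3: the seal stands out to y -1.5 and the lower half's tapered groove takes the rim. Resting there, ring open, it lies 1.7 over the pipe axis. First contact shows as 4 to 5 N; over 30 N pressing, or falling more than a mm or two, harms it.
- pump: Fixed pump on a base plate 150 x 300 mm. Origin: on the bench under the clamp ring's middle; x away from the robot, y along the pipe axis to the pump. Its clamp head (port, ring, hook lever, support pad) is set to height by hand: pipe axis 70 to 90 over the bench, found by feel or sight. The pad, at y -75, ends 29 under the axis. Over 60 N of squeeze and push together bends the clamp.
- ring_half (a joint): Upper ring half's opening (rad): 0 shut, about 1.65 at the start, stays where left. Hinge along y, at x +46 mm on the pipe axis; opens up and away from the robot. Handle: steel cross-bar along y, 11 thick, 30 long, centre y +1; shut it is at x -36, 43 over the axis, 92 from the hinge. Meets the flange near 0.1; 6 to 10 N on the bar press it home, released it springs back to 0.01-0.03.
- latch (a joint): Hook lever's opening (rad): 0 latched, about 1.1 at the start, stays where left. Pivot along y, at x -74 mm, 26 under the axis; opens to the robot and down. Handle: black cross-bar along y, 11 thick, 30 long, centre y +1; latched it is at x -99, 35 over the axis, 66 from the pivot. Hook catches the ring's pin if ring_half is under 0.07; 3 to 8 N at the bar to a crest near 0.25, then clicks to 0.
- white_jar: White screw-top jar, 41 x 41 x 58, behind the work. Origin: centre of its underside. Bystander.
- dropper: Small white bottle with a red cap, 28 x 28 x 70, behind the work. Origin: centre of its underside. Bystander.
- tweezers: Steel tweezers, 14 x 130 x 8, on the bench in front of the pump. Bystander.

How it is judged:
On the way, in this order (a step that is already met when the one before it is completed fails the run):
1. the gauge head lies released and still on the support, its flange down in the lower half of the ring and facing the port, the ring still open (value of joint ring_half above 0.6 rad and contact force between the fingers and gauge below 0.3 N and linear speed of gauge below 0.02 m/s and x of gauge_face in the frame of pump between -0.004 and 0.004 m and y of gauge_face in the frame of pump between -0.007 and 0.001 m and z of gauge_face in the frame of pump between 0.0675 and 0.0945 m and angle between the y axis of gauge and the y axis of pump, either way round below 0.1 rad), for 0.2 s.
2. the upper half of the ring is down over both flanges and squeezes the seal (value of joint ring_half below 0.04 rad and y of gauge_face in the frame of pump between -0.0015 and 0.002 m), for 0.2 s.
At the end, for the whole second after the job is handed in: the gauge head is clamped to the port: hook lever latched (under 0.06 rad), ring shut (under 0.015 rad), flange face within 1 mm short of or 2 mm past its clamped place along the pipe and 3 mm sideways, in line with the port within 0.06 rad, at rest (value of joint latch below 0.06 rad and value of joint ring_half below 0.015 rad and x of gauge_face in the frame of pump between -0.003 and 0.003 m and y of gauge_face in the frame of pump between -0.001 and 0.002 m and z of gauge_face in the frame of pump between 0.067 and 0.093 m and angle between the y axis of gauge and the y axis of pump, either way round below 0.06 rad and linear speed of gauge below 0.01 m/s); the robot touches nothing.
It fails at once if the gauge head is pressed against the pump, its ring or its support with more than 30 N while the ring is open (value of joint ring_half above 0.6 rad and contact force between gauge and pump above 30 N).
It fails at once if the gauge head goes down into its place on the pump faster than 0.16 m/s, or is let fall into it (x of gauge_face in the frame of pump between -0.02 and 0.02 m and y of gauge_face in the frame of pump between -0.03 and 0.01 m and z of gauge_face in the frame of pump below 0.1 m and linear speed of gauge above 0.16 m/s).
It fails at once if the fingers squeeze or push the clamp or any part of the pump with more than 60 N in all (contact force between the fingers and pump above 60 N).
It fails at once if the white jar, the dropper bottle or the tweezers are shoved more than 3 cm (distance of any of white_jar, dropper, tweezers from where it was at the start of the episode above 0.03 m).
It also fails if it takes over 72 s, if anything falls off the work surface, if the arm or the gripper's body presses on something with over 40 N, if the wrist force passes 120 N, or if a joint passes its speed limit or range.

## Working session

There is one attempt and no reset: what is moved stays moved. The work goes in short steps, Python scripts to look and compute and a shell command to move; the robot and the scene stay as the last step left them, time stands still between calls to the robot, and variables do not carry over. Pictures are saved under pics/ and viewed, at most 10 in all, crops included, and the job is handed in when it is done.

```bash
mkdir -p pics; cat > h.py <<'E'
import numpy as np, cv2
from rig import r
def ray(cam,u,v):
    i=r.camera_info(cam);K=np.array(i["camera_matrix"]);D=np.array(i["D"]);T=np.array(i["camera_from_world"])
    p=cv2.undistortPoints(np.array([[[u,v]]],float),K,D)[0,0]
    d=T[:3,:3].T@np.array([p[0],p[1],1]);o=-T[:3,:3].T@T[:3,3];return o,d
def at(cam,u,v,z):
    o,d=ray(cam,u,v);return o+d*(z-o[2])/d[2]
def tri(a,b):
    o1,d1=ray("scene",*a);o2,d2=ray("top",*b)
    s=np.linalg.lstsq(np.c_[d1,-d2],o2-o1,rcond=None)[0];p,q=o1+d1*s[0],o2+d2*s[1];return (p+q)/2,np.linalg.norm(p-q)
def proj(cam,P):
    i=r.camera_info(cam);T=np.array(i["camera_from_world"])
    return cv2.projectPoints(np.array(P,float).reshape(-1,1,3),cv2.Rodrigues(T[:3,:3])[0],T[:3,3],np.array(i["camera_matrix"]),np.array(i["D"]))[0][:,0]
def save(cam,name,box=None,f=1):
    im=r.snapshot(cam)[:,:,::-1].copy();cv2.imwrite(f"pics/{name}_full.png",im)
    if box: im=im[box[1]:box[3],box[0]:box[2]]
    cv2.imwrite(f"pics/{name}.png",cv2.resize(im,None,fx=f,fy=f,interpolation=cv2.INTER_CUBIC))
E
python3 - <<'E'
from h import *
np.set_printoptions(precision=3,suppress=True)
save("scene","s0");save("top","t0")
for c in("scene","top"):
    o,d=ray(c,320,240);print(c,o,d)
print(r.get_state())
E
```

```text
scene [-0.03   0.523  0.493] [ 0.601 -0.669 -0.438]
top [ 0.397 -0.106  0.935] [ 0.184  0.001 -0.983]
{'time': 0.1, 'joints': array([ 0.978,  0.207,  1.543,  0.   ,  1.393, -0.151]), 'qvel': array([ 0.001, -0.002, -0.001, -0.002, -0.001,  0.   ]), 'effort': array([  0.001, -38.409, -29.255,  -0.   ,   0.005,   0.   ]), 'position': array([0.246, 0.519, 0.244]), 'eef_rot': array([ 0.22 ,  0.976, -0.001, -0.   ]), 'ft_force': array([-0.322,  0.514, -1.035]), 'torque': array([0.004, 0.045, 0.006]), 'finger_force': 0.0, 'grip_width': 0.08519617390269045}
```

View pics/s0.png

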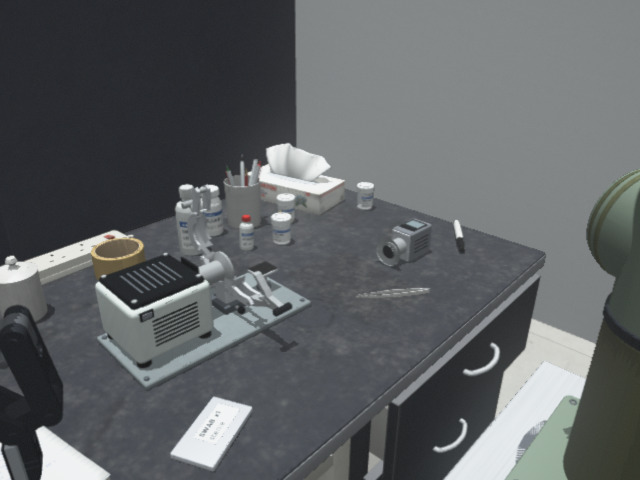

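View pics/t0.png

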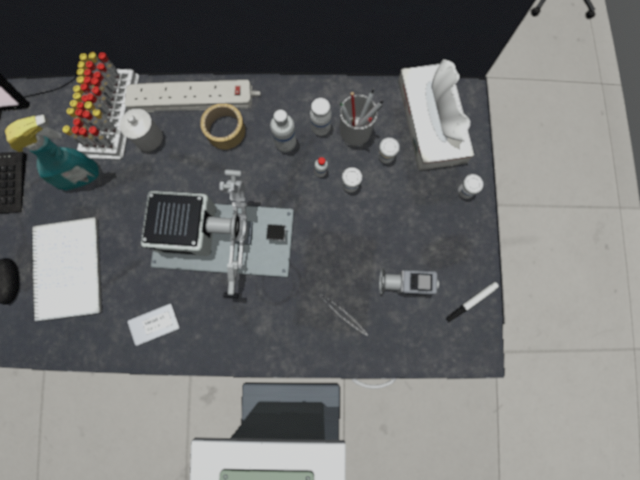

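The scene view shows the pump at about (160,310) with the open ring at (205,215), the lever bar at (283,308) and the gauge at (405,243). In the top view the clamp is near (238,228), the pad at (276,232), the gauge at (418,282) with its flange pointing left (+y), and the tweezers at (347,316). I'll zoom in next.

```bash
python3 - <<'E'
import cv2
a=cv2.imread("pics/s0_full.png");b=cv2.imread("pics/t0_full.png")
A=cv2.resize(a[170:370,90:350],None,fx=3,fy=3,interpolation=2);cv2.imwrite("pics/s0z.png",A)
import numpy as np
B1=cv2.resize(b[160:310,145:305],None,fx=4,fy=4,interpolation=2) # 640x600
cv2.imwrite("pics/t0z.png",B1)
B2=cv2.resize(b[255:310,365:450],None,fx=6,fy=6,interpolation=2) #510x330
A2=cv2.resize(a[210:275,365:440],None,fx=4,fy=4,interpolation=2) #300x260
c=np.zeros((330,800,3),np.uint8);c[:330,:510]=B2[:330];c[:260,500:]=A2[:,:300];cv2.imwrite("pics/g0z.png",c)
E
```

```text
(no output)
```

View pics/s0z.png

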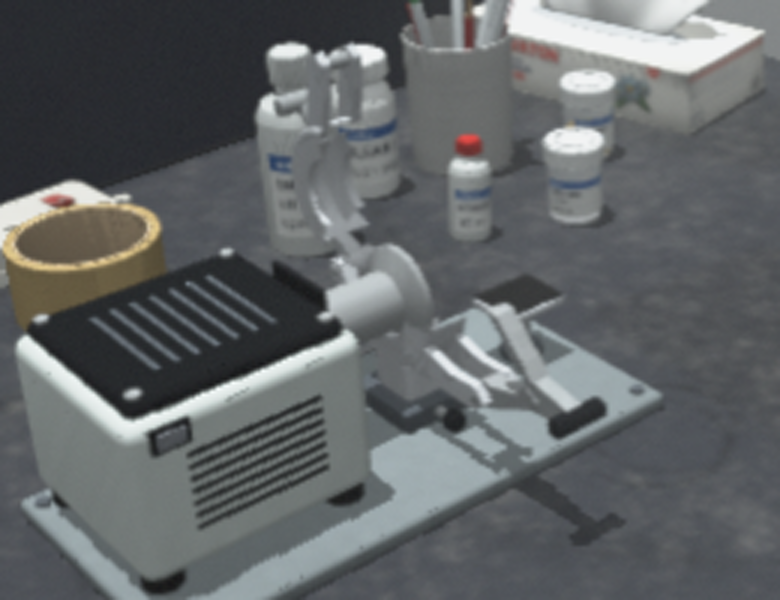

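View pics/t0z.png

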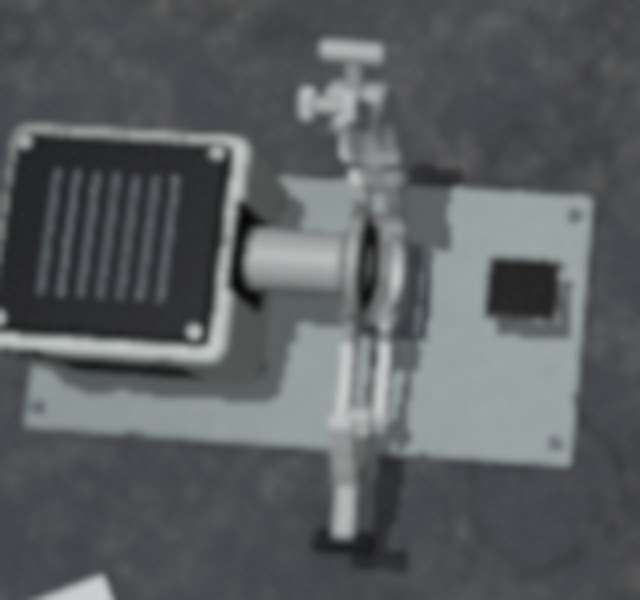

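View pics/g0z.png

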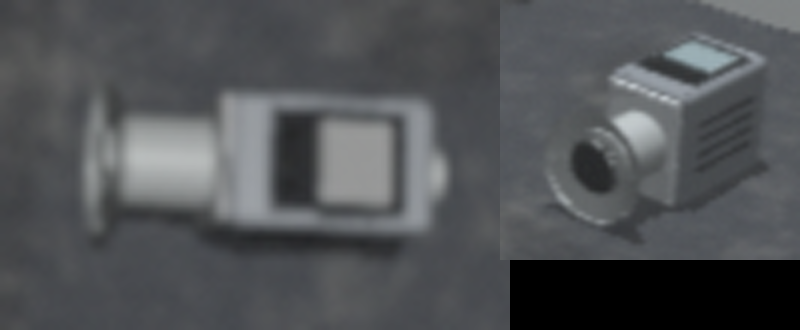

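```bash
python3 - <<'E'
from h import *
np.set_printoptions(precision=4,suppress=True)
t=lambda u,v:(u/4+145,v/4+160); s=lambda u,v:(u/3+90,v/3+170); g=lambda u,v:(u/6+365,v/6+255)
c=[at("top",*t(*p),0.008)[:2] for p in((595,197),(573,467),(23,428))]
print("plate",c,np.linalg.norm(c[0]-c[1]),np.linalg.norm(c[1]-c[2]))
d=c[2]-c[1];yaw=np.arctan2(d[1],d[0])-np.pi/2;print("yaw",yaw, "yaw2",np.arctan2(*(c[0]-c[1])[::-1]))
print("pad",tri(s(519,295),t(522.5,289)))
print("latchbar",tri(s(578,417),t(340,543)))
print("ringbar",tri(s(335,56),t(351,51)))
for z in(.07,.08,.09):print("pipe",at("top",*t(255,259),z),at("top",*t(330,263),z))
gc=[at("top",*g(*p),.06)[:2] for p in((218,95),(430,95),(430,235),(215,230))]
print("gauge",np.array(gc),np.mean(gc,0),[np.linalg.norm(gc[i]-gc[i-1]) for i in range(4)])
n1=at("top",*g(130,162),.046)[:2];n2=at("top",*g(210,165),.046)[:2]
print("neck",n1,n2)
print("flange top",at("top",*g(100,85),.03),at("top",*g(98,238),.03))
E
```

```text
plate [array([ 0.6379, -0.0458]), array([ 0.489 , -0.0375]), array([0.5055, 0.262 ])] 0.1491580979200216 0.3000034890373706
yaw -0.055098452597769576 yaw2 -0.055250274580692614
pad (array([ 0.578 , -0.0114,  0.0471]), np.float64(0.0007806970167315685))
latchbar (array([0.4435, 0.0735, 0.0665]), np.float64(1.888911260907483e-05))
ringbar (array([0.6536, 0.0508, 0.1895]), np.float64(0.009946646572043102))
pipe [0.587  0.1237 0.07  ] [0.5854 0.0849 0.07  ]
pipe [0.5848 0.1211 0.08  ] [0.5832 0.0827 0.08  ]
pipe [0.5826 0.1184 0.09  ] [0.581  0.0805 0.09  ]
gauge [[ 0.4984 -0.2706]
 [ 0.499  -0.3434]
 [ 0.4516 -0.3418]
 [ 0.4528 -0.2687]] [ 0.4754 -0.3061] [np.float64(0.04563603686483309), np.float64(0.07278253588732297), np.float64(0.04748847870895191), np.float64(0.07310785942104521)]
neck [ 0.4766 -0.2424] [ 0.4759 -0.27  ]
flange top [ 0.505  -0.2347  0.03  ] [ 0.4516 -0.2334  0.03  ]
```

```bash
python3 -m creep '[{"x":2,"y":-5.5,"rz":-0.164},{"x":2,"y":-5.5,"rz":-0.164},{"x":2,"y":-5.5,"rz":-0.164},{"x":2,"y":-5.5,"rz":-0.164},{"x":2,"y":-5.5,"rz":-0.164},{"x":2,"y":-5.5,"rz":-0.164},{"x":2,"y":-5.5,"rz":-0.164},{"x":2,"y":-5.5},{"x":1,"y":-5.5},{"x":1,"y":-5.5},{"x":1,"y":-5.5,"z":-1.5},{"x":1,"y":-5.5,"z":-1.5},{"x":1,"y":-5.5,"z":-2},{"x":1,"y":-5.5,"z":-2},{"x":1,"y":-5.5,"z":-2},{},{}]' 1 40
python3 - <<'E'
from h import *
print(r.get_state()["eef_rot"]); 
for cam in("top",):
  print(proj(cam,[[.677,.059,.158],[.677,.059,.168]]))
E
```

```text
[ 2.19592114e-01  9.75591218e-01 -9.67177604e-04 -3.79644703e-04]
[[234.22785213 168.45521862]
 [233.20597688 166.61230401]]$[0]: bad value
```

```bash
python3 -m creep '[{"x":2,"y":-5.5,"z":0,"rx":0,"ry":0,"rz":-0.164},{"x":2,"y":-5.5,"z":0,"rx":0,"ry":0,"rz":-0.164},{"x":2,"y":-5.5,"z":0,"rx":0,"ry":0,"rz":-0.164},{"x":2,"y":-5.5,"z":0,"rx":0,"ry":0,"rz":-0.164},{"x":2,"y":-5.5,"z":0,"rx":0,"ry":0,"rz":-0.164},{"x":2,"y":-5.5,"z":0,"rx":0,"ry":0,"rz":-0.164},{"x":2,"y":-5.5,"z":0,"rx":0,"ry":0,"rz":-0.164},{"x":2,"y":-5.5,"z":0,"rx":0,"ry":0,"rz":0},{"x":1,"y":-5.5,"z":0,"rx":0,"ry":0,"rz":0},{"x":1,"y":-5.5,"z":0,"rx":0,"ry":0,"rz":0},{"x":1,"y":-5.5,"z":-1.5,"rx":0,"ry":0,"rz":0},{"x":1,"y":-5.5,"z":-1.5,"rx":0,"ry":0,"rz":0},{"x":1,"y":-5.5,"z":-2,"rx":0,"ry":0,"rz":0},{"x":1,"y":-5.5,"z":-2,"rx":0,"ry":0,"rz":0},{"x":1,"y":-5.5,"z":-2,"rx":0,"ry":0,"rz":0},{"x":0,"y":0,"z":0,"rx":0,"ry":0,"rz":0}]' 1 40
```

```text
time: 2.1
position: [0.475, -0.308, 0.1521]
eef_rot: [0.716, 0.698, -0.0, -0.002]
ft_force: [0.5, 1.1, -0.4]
grip_width: 0.0852
finger_force: 0.0
```

```bash
python3 -m creep '[{"x":0,"y":0.2,"z":-3,"rx":0,"ry":0,"rz":0},{"x":0,"y":0,"z":-3,"rx":0,"ry":0,"rz":0},{"x":0,"y":0,"z":-3,"rx":0,"ry":0,"rz":0},{"x":0,"y":0,"z":-2,"rx":0,"ry":0,"rz":0},{"x":0,"y":0,"z":-1,"rx":0,"ry":0,"rz":0},{"x":0,"y":0,"z":0,"rx":0,"ry":0,"rz":0}]' 1 40; python3 -m creep '[{"x":0,"y":0,"z":0,"rx":0,"ry":0,"rz":0},{"x":0,"y":0,"z":0,"rx":0,"ry":0,"rz":0},{"x":0,"y":0,"z":0,"rx":0,"ry":0,"rz":0},{"x":0,"y":0,"z":0,"rx":0,"ry":0,"rz":0},{"x":0,"y":0,"z":0,"rx":0,"ry":0,"rz":0}]' -1 40
```

```text
time: 2.85
position: [0.4761, -0.3026, 0.035]
eef_rot: [0.714, 0.7, 0.0, -0.001]
ft_force: [0.4, -0.7, -0.0]
grip_width: 0.0852
finger_force: 0.0
time: 3.48
position: [0.4774, -0.3042, 0.0367]
eef_rot: [0.714, 0.7, 0.0, 0.001]
ft_force: [0.1, 1.1, 5.5]
grip_width: 0.0456
finger_force: 42.2
```

```bash
python3 -m creep '[{"x":0,"y":0,"z":2,"rx":0,"ry":0,"rz":0},{"x":0,"y":0,"z":3,"rx":0,"ry":0,"rz":0},{"x":0,"y":0,"z":3,"rx":0,"ry":0,"rz":0},{"x":1,"y":2.8,"z":3,"rx":0,"ry":0,"rz":-0.035},{"x":1.5,"y":4,"z":0,"rx":0,"ry":0,"rz":0},{"x":1.5,"y":4,"z":0,"rx":0,"ry":0,"rz":0},{"x":1.5,"y":4,"z":0,"rx":0,"ry":0,"rz":0},{"x":1.5,"y":4,"z":0,"rx":0,"ry":0,"rz":0},{"x":1.5,"y":4,"z":0,"rx":0,"ry":0,"rz":0},{"x":1,"y":3,"z":0,"rx":0,"ry":0,"rz":0},{"x":0.6,"y":1.8,"z":0,"rx":0,"ry":0,"rz":0},{"x":0,"y":0,"z":0,"rx":0,"ry":0,"rz":0},{"x":0,"y":0,"z":0,"rx":0,"ry":0,"rz":0}]'
python3 - <<'E'
from h import *
for i in range(3):
  s=r.get_state();print(s["position"],s["eef_rot"],s["ft_force"]); 
  save("top","t1",(185,150,305,300),4) if i==0 else None
  save("scene","s1",(140,150,340,320),4) if i==1 else None
E
```

```text
time: 5.1
position: [0.5769, -0.0284, 0.1449]
eef_rot: [0.727, 0.687, -0.001, -0.0]
ft_force: [0.7, 0.1, -3.4]
grip_width: 0.0458
finger_force: 41.7
[ 0.57687245 -0.02841109  0.1448727 ] [ 7.26510821e-01  6.87154727e-01 -6.21197839e-04 -1.51956599e-04] [ 0.69245325  0.13308886 -3.42592728]
[ 0.57694758 -0.02858275  0.14500715] [ 7.26698242e-01  6.86956665e-01 -4.42064331e-04 -9.97717874e-05] [ 0.48339183  0.51330434 -3.33979918]
[ 0.57700832 -0.0286604   0.14510862] [ 7.26803708e-01  6.86845149e-01 -3.27517935e-04 -6.09307852e-05] [ 0.29866018 -0.35198512 -3.14643979]
```

View pics/t1.png

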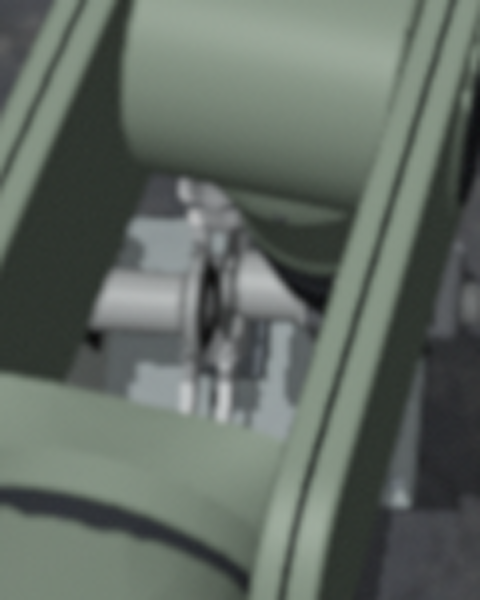

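View pics/s1.png

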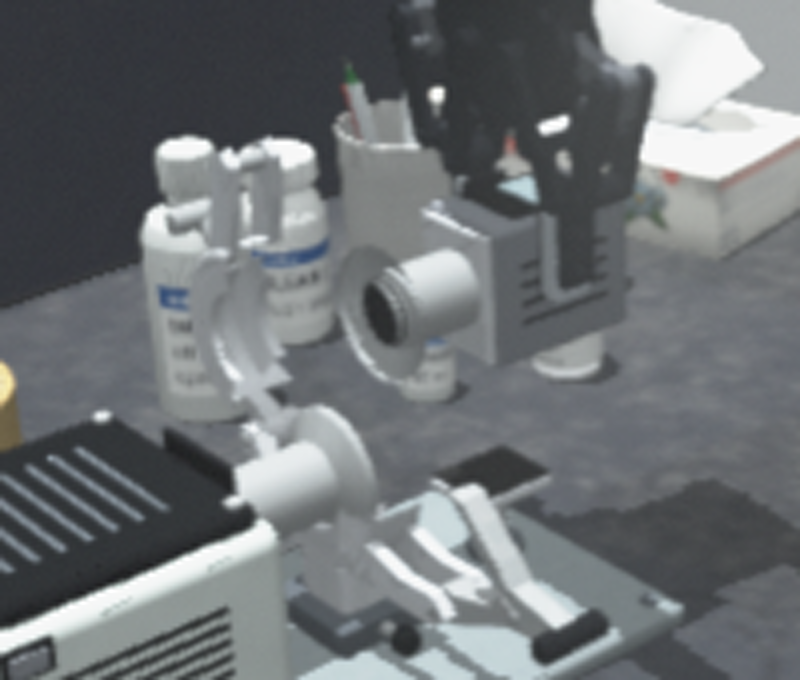

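The top view is mostly blocked by the arm, but shows the pipe axis near (150,300) and the gauge neck near (262,286), crop pixels. The scene crop shows the gauge flange centre near (378,313), the port flange centre near (335,465), and the pad at (490,475).

```bash
python3 - <<'E'
from h import *
np.set_printoptions(precision=4,suppress=True)
O=np.array([.582,.0635,0]);R=np.array([[.9985,.055,0],[-.055,.9985,0],[0,0,1]])  # cols: xp, yp
def pl(cam,u,v,xp):
    o,d=ray(cam,u,v);o=R.T@(o-O);d=R.T@d;return o+d*(xp-o[0])/d[0]
s=lambda u,v:(u/4+140,v/4+150);t=lambda u,v:(u/4+185,v/4+150)
print("gauge face",pl("scene",*s(378,313),0)," neck end",pl("scene",*s(462,280),0))
print("port",pl("scene",*s(335,465),0),"pipe",pl("scene",*s(285,487),0))
for z in(.07,.08,.09):print("port x",R.T@(at("top",*t(150,300),z)-O))
print("gauge neck",R.T@(at("top",*t(262,286),.138)-O))
print("tcp",R.T@(r.get_state()["position"]-O))
print("pad corners",[R.T@(at("scene",*s(*p),.05)-O) for p in((435,488),(505,447),(550,472),(480,510))])
# predicted pixels in crop for port top/bottom rim and gauge
for h in(.07,.08,.09):
  print(h,[(proj("scene",(R@np.array([0,0,h+k])+O))[0]-[140,150])*4 for k in(.0275,0)])
print((proj("scene",R@np.array([-.0,-.012,.138])+O)[0]-[140,150])*4)
E
```

```text
gauge face [ 0.     -0.0217  0.1386]  neck end [ 0.     -0.0632  0.14  ]
port [0.     0.0033 0.0809] pipe [0.     0.0268 0.0801]
port x [0.0031 0.032  0.07  ]
port x [0.001  0.0296 0.08  ]
port x [-0.0011  0.0271  0.09  ]
gauge neck [-0.0007 -0.0368  0.138 ]
tcp [ 0.0001 -0.0923  0.1451]
pad corners [array([ 0.003 , -0.0466,  0.05  ]), array([ 0.0107, -0.0904,  0.05  ]), array([-0.0195, -0.0899,  0.05  ]), array([-0.0241, -0.0485,  0.05  ])]
0.07 [array([339.1223, 424.8296]), array([343.7642, 486.4296])]
0.08 [array([337.4075, 401.9988]), array([342.0887, 464.2282])]
0.09 [array([335.6781, 378.9334]), array([340.399 , 441.8006])]
[357.719  321.7638]
```

```bash
python3 -m creep '[{"x":0.08,"y":0,"z":-1,"rx":0,"ry":0,"rz":0},{"x":0,"y":0,"z":-1.2,"rx":0,"ry":0,"rz":0},{"x":0,"y":0,"z":-1,"rx":0,"ry":0,"rz":0},{"x":0,"y":0,"z":-0.3,"rx":0,"ry":0,"rz":0},{"x":0.03,"y":0.5,"z":0,"rx":0,"ry":0,"rz":0},{"x":0.03,"y":0.5,"z":0,"rx":0,"ry":0,"rz":0},{"x":0,"y":0,"z":0,"rx":0,"ry":0,"rz":0},{"x":0,"y":0,"z":0,"rx":0,"ry":0,"rz":0}]'
python3 -m creep '[{"x":0.02,"y":0.3,"z":0,"rx":0,"ry":0,"rz":0},{"x":0,"y":0.1,"z":0,"rx":0,"ry":0,"rz":0},{"x":0,"y":0,"z":0,"rx":0,"ry":0,"rz":0}]'
python3 -m creep '[{"x":0.01,"y":0.1,"z":0,"rx":0,"ry":0,"rz":0},{"x":0,"y":0.05,"z":0,"rx":0,"ry":0,"rz":0},{"x":0,"y":0,"z":0,"rx":0,"ry":0,"rz":0}]'
```

```text
time: 6.2
position: [0.579, -0.0173, 0.1107]
eef_rot: [0.726, 0.688, 0.0, 0.0]
ft_force: [0.1, 0.1, -3.0]
grip_width: 0.0459
finger_force: 41.7
time: 6.58
position: [0.5789, -0.0134, 0.1102]
eef_rot: [0.726, 0.687, -0.0, -0.0]
ft_force: [0.4, -1.2, -3.1]
grip_width: 0.0459
finger_force: 41.7
time: 6.95
position: [0.5791, -0.0119, 0.1103]
eef_rot: [0.726, 0.687, -0.0, -0.0]
ft_force: [0.7, 0.5, -3.4]
grip_width: 0.0458
finger_force: 41.7
```

```bash
for i in 1; do python3 -m creep '[{"x":0,"y":0.08,"z":0,"rx":0,"ry":0,"rz":0},{"x":0,"y":0,"z":0,"rx":0,"ry":0,"rz":0}]' | sed -n 2,4p; python3 -m creep '[{"x":0,"y":0.08,"z":0,"rx":0,"ry":0,"rz":0},{"x":0,"y":0,"z":0,"rx":0,"ry":0,"rz":0}]' | sed -n 2,4p;  python3 -m creep '[{"x":0,"y":0.08,"z":0,"rx":0,"ry":0,"rz":0},{"x":0,"y":0,"z":0,"rx":0,"ry":0,"rz":0}]' | sed -n 2,4p; done
```

```text
position: [0.5791, -0.0111, 0.1103]
eef_rot: [0.726, 0.687, 0.0, -0.0]
ft_force: [-0.3, 0.3, -3.9]
position: [0.5791, -0.0103, 0.1103]
eef_rot: [0.726, 0.687, 0.0, -0.0]
ft_force: [-0.6, -0.4, -2.4]
position: [0.5791, -0.0095, 0.1103]
eef_rot: [0.726, 0.687, -0.0, -0.0]
ft_force: [-0.5, -0.1, -3.6]
```

```bash
python3 -m creep '[{"x":0,"y":0.08,"z":0,"rx":0,"ry":0,"rz":0},{"x":0,"y":0,"z":0,"rx":0,"ry":0,"rz":0}]' | sed -n 2,4p; python3 -m creep '[{"x":0,"y":0.08,"z":0,"rx":0,"ry":0,"rz":0},{"x":0,"y":0,"z":0,"rx":0,"ry":0,"rz":0}]' | sed -n 2,4p
```

```text
position: [0.5791, -0.0087, 0.1103]
eef_rot: [0.726, 0.687, -0.0, 0.0]
ft_force: [-0.4, 0.4, -3.3]
position: [0.5791, -0.0084, 0.1104]
eef_rot: [0.726, 0.687, -0.0, 0.0]
ft_force: [-0.5, -1.7, -2.5]
```

```bash
python3 - <<'E'
from h import *
save("scene","s2",(140,180,320,310),4.4)
E
```

```text
(no output)
```

View pics/s2.png

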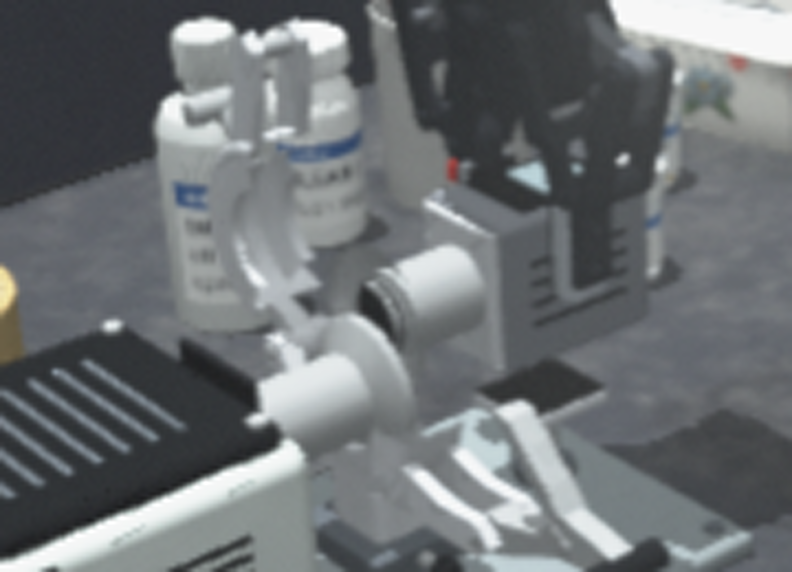

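```bash
python3 -m creep '[{"x":0,"y":-0.14,"z":0,"rx":0,"ry":0,"rz":0},{"x":0,"y":0,"z":-0.3,"rx":0,"ry":0,"rz":0},{"x":0,"y":0,"z":-0.3,"rx":0,"ry":0,"rz":0},{"x":0,"y":0,"z":-0.3,"rx":0,"ry":0,"rz":0},{"x":0,"y":0,"z":0,"rx":0,"ry":0,"rz":0}]' | sed -n 2,4p; python3 -m creep '[{"x":0,"y":0,"z":-0.15,"rx":0,"ry":0,"rz":0},{"x":0,"y":0,"z":-0.15,"rx":0,"ry":0,"rz":0},{"x":0,"y":0,"z":0,"rx":0,"ry":0,"rz":0}]' | sed -n 2,4p; python3 -m creep '[{"x":0,"y":0,"z":-0.1,"rx":0,"ry":0,"rz":0},{"x":0,"y":0,"z":-0.1,"rx":0,"ry":0,"rz":0},{"x":0,"y":0,"z":0,"rx":0,"ry":0,"rz":0}]' | sed -n 2,4p
```

```text
position: [0.5787, -0.0092, 0.1007]
eef_rot: [0.726, 0.687, -0.0, -0.0]
ft_force: [-0.8, -0.8, -1.3]
position: [0.579, -0.0093, 0.0982]
eef_rot: [0.726, 0.687, -0.0, -0.0]
ft_force: [-0.2, 0.6, -3.1]
position: [0.579, -0.0094, 0.0962]
eef_rot: [0.726, 0.687, -0.0, -0.0]
ft_force: [-0.6, -0.5, -3.1]
```

```bash
for k in 1 ; do python3 -m creep '[{"x":0,"y":0,"z":-0.1,"rx":0,"ry":0,"rz":0},{"x":0,"y":0,"z":-0.1,"rx":0,"ry":0,"rz":0},{"x":0,"y":0,"z":0,"rx":0,"ry":0,"rz":0}]' | sed -n 2,4p; python3 -m creep '[{"x":0,"y":0,"z":-0.1,"rx":0,"ry":0,"rz":0},{"x":0,"y":0,"z":-0.1,"rx":0,"ry":0,"rz":0},{"x":0,"y":0,"z":0,"rx":0,"ry":0,"rz":0}]' | sed -n 2,4p; python3 -m creep '[{"x":0,"y":0,"z":-0.1,"rx":0,"ry":0,"rz":0},{"x":0,"y":0,"z":-0.1,"rx":0,"ry":0,"rz":0},{"x":0,"y":0,"z":0,"rx":0,"ry":0,"rz":0}]' | sed -n 2,4p; done
```

```text
position: [0.5789, -0.0093, 0.0941]
eef_rot: [0.726, 0.687, -0.0, -0.0]
ft_force: [-0.5, -0.4, -2.7]
position: [0.5789, -0.0093, 0.0921]
eef_rot: [0.726, 0.687, -0.0, -0.0]
ft_force: [-0.4, -0.1, -3.2]
position: [0.579, -0.0093, 0.0901]
eef_rot: [0.726, 0.687, -0.0, -0.0]
ft_force: [0.1, -0.5, -1.9]
```

```bash
python3 -m creep '[{"x":0,"y":0,"z":-0.08,"rx":0,"ry":0,"rz":0},{"x":0,"y":0,"z":0,"rx":0,"ry":0,"rz":0}]' | sed -n 2,4p; python3 -m creep '[{"x":0,"y":0,"z":-0.06,"rx":0,"ry":0,"rz":0},{"x":0,"y":0,"z":0,"rx":0,"ry":0,"rz":0}]' | sed -n 2,4p;python3 -m creep '[{"x":0,"y":0,"z":-0.06,"rx":0,"ry":0,"rz":0},{"x":0,"y":0,"z":0,"rx":0,"ry":0,"rz":0}]' | sed -n 2,4p
```

```text
position: [0.579, -0.0094, 0.0894]
eef_rot: [0.726, 0.687, -0.0, -0.0]
ft_force: [0.0, -0.2, -3.6]
position: [0.579, -0.0094, 0.0888]
eef_rot: [0.726, 0.687, -0.0, -0.0]
ft_force: [-0.2, -0.3, -3.0]
position: [0.579, -0.0093, 0.0882]
eef_rot: [0.726, 0.687, -0.0, -0.0]
ft_force: [0.5, 0.7, -3.3]
```

```bash
python3 -m creep '[{"x":0,"y":0,"z":-0.08,"rx":0,"ry":0,"rz":0},{"x":0,"y":0,"z":0,"rx":0,"ry":0,"rz":0}]' | sed -n 2,4p; python3 -m creep '[{"x":0,"y":0,"z":-0.08,"rx":0,"ry":0,"rz":0},{"x":0,"y":0,"z":0,"rx":0,"ry":0,"rz":0}]' | sed -n 2,4p;python3 -m creep '[{"x":0,"y":0,"z":-0.08,"rx":0,"ry":0,"rz":0},{"x":0,"y":0,"z":0,"rx":0,"ry":0,"rz":0}]' | sed -n 2,4p;python3 -m creep '[{"x":0,"y":0,"z":-0.08,"rx":0,"ry":0,"rz":0},{"x":0,"y":0,"z":0,"rx":0,"ry":0,"rz":0}]' | sed -n 2,4p
```

```text
position: [0.579, -0.0092, 0.0874]
eef_rot: [0.726, 0.687, 0.0, -0.0]
ft_force: [-0.6, 0.9, -3.7]
position: [0.579, -0.0091, 0.0867]
eef_rot: [0.726, 0.687, 0.0, -0.0]
ft_force: [0.6, 1.0, -1.6]
position: [0.579, -0.009, 0.0859]
eef_rot: [0.726, 0.687, 0.0, -0.0]
ft_force: [-0.2, 1.5, -2.3]
position: [0.5791, -0.0089, 0.0854]
eef_rot: [0.726, 0.687, 0.0, -0.0]
ft_force: [-1.4, 4.1, 0.5]
```

```bash
python3 -m creep '[{"x":0,"y":0.08,"z":0,"rx":0,"ry":0,"rz":0},{"x":0,"y":0,"z":0,"rx":0,"ry":0,"rz":0}]' | sed -n 2,4p; python3 -m creep '[{"x":0,"y":0,"z":-0.05,"rx":0,"ry":0,"rz":0},{"x":0,"y":0,"z":0,"rx":0,"ry":0,"rz":0}]' | sed -n 2,4p
```

```text
position: [0.5791, -0.0088, 0.0853]
eef_rot: [0.726, 0.687, -0.0, 0.0]
ft_force: [-2.5, 1.4, 2.8]
position: [0.5792, -0.0087, 0.0853]
eef_rot: [0.726, 0.687, -0.0, 0.0]
ft_force: [-4.2, 2.4, 5.6]
```

```bash
python3 -m creep '[{"x":-0.05,"y":0,"z":0.03,"rx":0,"ry":0,"rz":0},{"x":0,"y":0,"z":0,"rx":0,"ry":0,"rz":0}]' | sed -n 2,4p; python3 -m creep '[{"x":0,"y":0,"z":0,"rx":0,"ry":0,"rz":0},{"x":0,"y":0,"z":0,"rx":0,"ry":0,"rz":0},{"x":0,"y":0,"z":0,"rx":0,"ry":0,"rz":0},{"x":0,"y":0,"z":0,"rx":0,"ry":0,"rz":0}]' 0.6; python3 - <<'E'
from h import *
save("scene","s3",(140,180,320,310),4.4)
E
```

```text
position: [0.579, -0.0087, 0.0852]
eef_rot: [0.726, 0.687, 0.0, 0.0]
ft_force: [-2.0, 1.2, 4.3]
time: 13.75
position: [0.5786, -0.0087, 0.0848]
eef_rot: [0.726, 0.687, -0.0, 0.0]
ft_force: [-0.2, 0.4, 0.0]
grip_width: 0.0682
finger_force: 0.0
```

View pics/s3.png

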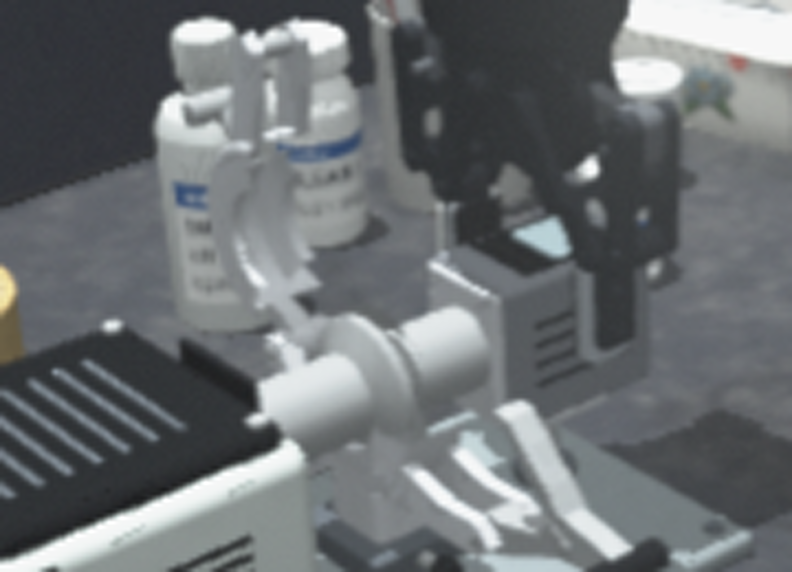

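The gauge is seated: neck in line with the port pipe and flange against the port at about (385,370). The bar on top of the open ring half is near crop (268,42).

```bash
python3 -m creep '[{"x":0,"y":0,"z":1,"rx":0,"ry":0,"rz":0},{"x":0,"y":0,"z":3,"rx":0,"ry":0,"rz":0},{"x":0,"y":0,"z":5,"rx":0,"ry":0,"rz":0},{"x":0,"y":0,"z":5,"rx":0,"ry":0,"rz":0}]' 0.6 20|sed -n 1,4p; python3 - <<'E'
from h import *
np.set_printoptions(precision=4,suppress=True)
O=np.array([.582,.0635,0]);R=np.array([[.9985,.055,0],[-.055,.9985,0],[0,0,1]])
for th in(1.55,1.65,1.75):
  a=np.radians(152.3)-th;P=[R@np.array([.046+.0926*np.cos(a),y,.0785+.0926*np.sin(a)])+O for y in(-.014,.001,.016)]
  print(th,P[1],proj("top",P).round(1).tolist(),((proj("scene",P)-[140,180])*4.4).round(0).tolist())
im=cv2.imread("pics/s3_full.png");c=im[178:212,184:214];cv2.imwrite("pics/bar.png",np.hstack([cv2.resize(c,None,fx=14,fy=14,interpolation=2),cv2.resize(cv2.imread("pics/t0_full.png")[162:196,216:242],None,fx=14,fy=14,interpolation=2)]))
E
```

```text
time: 14.3
position: [0.5784, -0.0085, 0.2268]
eef_rot: [0.726, 0.687, 0.0, 0.0]
ft_force: [1.5, -0.8, 0.5]
1.55 [0.6693 0.0597 0.1614] [[241.2, 172.2], [233.3, 171.7], [225.4, 171.3]] [[254.0, 91.0], [219.0, 102.0], [183.0, 112.0]]
1.65 [0.6773 0.0593 0.1568] [[242.1, 169.0], [234.2, 168.5], [226.4, 168.0]] [[243.0, 97.0], [208.0, 107.0], [173.0, 118.0]]
1.75 [0.6849 0.0588 0.1515] [[243.0, 166.2], [235.2, 165.7], [227.4, 165.2]] [[233.0, 104.0], [198.0, 115.0], [163.0, 125.0]]
```

View pics/bar.png

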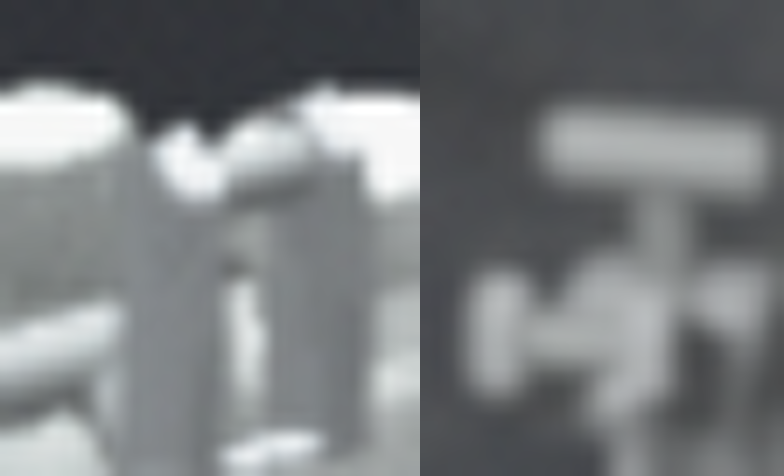

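The handle bar is the light bar behind the arm plates at crop (187–230, 105). It matches an opening of about 1.53 rad, so the bar sits near (0.668, 0.060, 0.162).

```bash
python3 -m creep '[{"x":3,"y":0,"z":2.5,"rx":0,"ry":0,"rz":0},{"x":5,"y":0,"z":0,"rx":0,"ry":0,"rz":0},{"x":4.5,"y":2,"z":0,"rx":0,"ry":0,"rz":0},{"x":0,"y":4.9,"z":0,"rx":0,"ry":0,"rz":0},{"x":0,"y":0,"z":-3,"rx":0,"ry":0,"rz":0},{"x":0,"y":0,"z":-3,"rx":0,"ry":0,"rz":0},{"x":0,"y":0,"z":-2,"rx":0,"ry":0,"rz":0},{"x":0,"y":0,"z":0,"rx":0,"ry":0,"rz":0},{"x":0,"y":0,"z":0,"rx":0,"ry":0,"rz":0}]' -1 20; python3 - <<'E'
from h import *
save("scene","s4",(140,150,320,280),4.4)
E
```

```text
time: 15.42
position: [0.7045, 0.0602, 0.1715]
eef_rot: [0.726, 0.687, 0.001, 0.001]
ft_force: [0.4, -0.9, 0.1]
grip_width: -0.0001
finger_force: 0.0
```

View pics/s4.png

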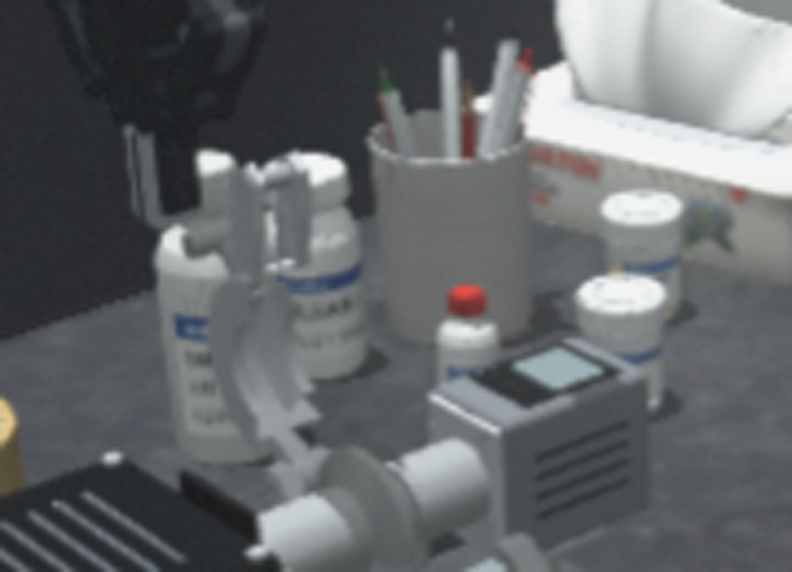

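The fingertip stands behind the bar at its height, so I push toward −x.

```bash
python3 -m creep '[{"x":-0.8,"y":0.05,"z":0,"rx":0,"ry":0,"rz":0},{"x":-0.7,"y":0.04,"z":0,"rx":0,"ry":0,"rz":0},{"x":-0.5,"y":0.03,"z":0.1,"rx":0,"ry":0,"rz":0},{"x":-0.5,"y":0.03,"z":0.2,"rx":0,"ry":0,"rz":0},{"x":-0.5,"y":0.03,"z":0.2,"rx":0,"ry":0,"rz":0}]'; python3 -m creep '[{"x":-0.5,"y":0.03,"z":0.1,"rx":0,"ry":0,"rz":0},{"x":-0.5,"y":0.03,"z":0.1,"rx":0,"ry":0,"rz":0},{"x":-0.6,"y":0.03,"z":0.1,"rx":0,"ry":0,"rz":0},{"x":-0.6,"y":0.03,"z":0,"rx":0,"ry":0,"rz":0}]'|sed -n 2,4p
```

```text
time: 16.1
position: [0.6737, 0.0622, 0.1756]
eef_rot: [0.726, 0.687, 0.0, 0.0]
ft_force: [1.1, -0.4, 1.3]
grip_width: 0.0004
finger_force: 0.8
position: [0.6512, 0.0635, 0.1782]
eef_rot: [0.726, 0.687, 0.0, 0.0]
ft_force: [1.0, -1.2, 1.0]
```

```bash
python3 -m creep '[{"x":-0.6,"y":0.03,"z":0,"rx":0,"ry":0,"rz":0},{"x":-0.6,"y":0.03,"z":0,"rx":0,"ry":0,"rz":0},{"x":-0.6,"y":0.03,"z":-0.1,"rx":0,"ry":0,"rz":0},{"x":-0.6,"y":0.03,"z":-0.1,"rx":0,"ry":0,"rz":0},{"x":-0.6,"y":0.03,"z":-0.1,"rx":0,"ry":0,"rz":0},{"x":-0.5,"y":0.03,"z":-0.1,"rx":0,"ry":0,"rz":0}]'|sed -n 2,4p; python3 -m creep '[{"x":-0.5,"y":0.03,"z":-0.2,"rx":0,"ry":0,"rz":0},{"x":-0.5,"y":0.03,"z":-0.2,"rx":0,"ry":0,"rz":0},{"x":-0.4,"y":0.02,"z":-0.2,"rx":0,"ry":0,"rz":0},{"x":0,"y":0,"z":0,"rx":0,"ry":0,"rz":0}]'|sed -n 2,4p; python3 - <<'E'
from h import *
cv2.imwrite("pics/s5_full.png",r.snapshot("scene")[:,:,::-1])
E
```

```text
position: [0.616, 0.0652, 0.1737]
eef_rot: [0.726, 0.687, -0.0, -0.0]
ft_force: [0.7, -0.1, -0.0]
position: [0.6021, 0.0661, 0.1676]
eef_rot: [0.726, 0.687, -0.0, -0.0]
ft_force: [-0.9, -1.1, 0.2]
```

```bash
python3 -m creep '[{"x":0.2,"y":0,"z":1,"rx":0,"ry":0,"rz":0},{"x":0,"y":0,"z":1.5,"rx":0,"ry":0,"rz":0},{"x":-1.5,"y":0.08,"z":0,"rx":0,"ry":0,"rz":0},{"x":-1.4,"y":0.07,"z":0,"rx":0,"ry":0,"rz":0},{"x":-0.4,"y":0.02,"z":-0.7,"rx":0,"ry":0,"rz":0},{"x":-0.4,"y":0.02,"z":-0.8,"rx":0,"ry":0,"rz":0},{"x":-0.4,"y":0.02,"z":-0.8,"rx":0,"ry":0,"rz":0}]'|sed -n 2,4p; python3 -m creep '[{"x":-0.5,"y":0.03,"z":-0.6,"rx":0,"ry":0,"rz":0},{"x":-0.5,"y":0.03,"z":-0.6,"rx":0,"ry":0,"rz":0},{"x":-0.2,"y":0.01,"z":-0.4,"rx":0,"ry":0,"rz":0},{"x":0,"y":0,"z":0,"rx":0,"ry":0,"rz":0}]'|sed -n 2,4p
```

```text
position: [0.5632, 0.0681, 0.1689]
eef_rot: [0.726, 0.687, -0.0, -0.0]
ft_force: [-0.1, 0.7, -0.2]
position: [0.5513, 0.0689, 0.1535]
eef_rot: [0.726, 0.687, -0.0, -0.0]
ft_force: [0.4, 0.6, 0.4]
```

```bash
python3 -m creep '[{"x":-0.2,"y":-0.1,"z":-0.3,"rx":0,"ry":0,"rz":0},{"x":-0.1,"y":-0.1,"z":-0.3,"rx":0,"ry":0,"rz":0},{"x":0,"y":0,"z":0,"rx":0,"ry":0,"rz":0}]'|sed -n 2,4p; python3 -m creep '[{"x":-0.1,"y":0,"z":-0.2,"rx":0,"ry":0,"rz":0},{"x":0,"y":0,"z":-0.1,"rx":0,"ry":0,"rz":0},{"x":0,"y":0,"z":0,"rx":0,"ry":0,"rz":0}]'|sed -n 2,4p
```

```text
position: [0.5483, 0.0667, 0.1476]
eef_rot: [0.726, 0.687, -0.0, -0.0]
ft_force: [-1.1, -0.2, 0.2]
position: [0.5472, 0.0668, 0.1451]
eef_rot: [0.726, 0.687, -0.0, -0.0]
ft_force: [-3.4, -0.7, 3.4]
```

```bash
python3 -m creep '[{"x":0,"y":0,"z":-0.15,"rx":0,"ry":0,"rz":0},{"x":0,"y":0,"z":-0.1,"rx":0,"ry":0,"rz":0},{"x":0,"y":0,"z":0,"rx":0,"ry":0,"rz":0}]'|sed -n 2,4p; python3 -m creep '[{"x":0,"y":0,"z":-0.15,"rx":0,"ry":0,"rz":0},{"x":0,"y":0,"z":-0.1,"rx":0,"ry":0,"rz":0},{"x":0,"y":0,"z":0,"rx":0,"ry":0,"rz":0}]'|sed -n 2,4p
```

```text
position: [0.5466, 0.0669, 0.1425]
eef_rot: [0.726, 0.687, -0.001, -0.001]
ft_force: [-3.0, -1.1, 4.3]
position: [0.5463, 0.067, 0.1401]
eef_rot: [0.726, 0.687, -0.001, -0.001]
ft_force: [-3.9, -0.2, 4.9]
```

```bash
python3 -m creep '[{"x":0,"y":0,"z":-0.15,"rx":0,"ry":0,"rz":0},{"x":0,"y":0,"z":-0.1,"rx":0,"ry":0,"rz":0},{"x":0,"y":0,"z":0,"rx":0,"ry":0,"rz":0}]'|sed -n 2,4p; python3 -m creep '[{"x":0,"y":0,"z":-0.15,"rx":0,"ry":0,"rz":0},{"x":0,"y":0,"z":-0.1,"rx":0,"ry":0,"rz":0},{"x":0,"y":0,"z":0,"rx":0,"ry":0,"rz":0}]'|sed -n 2,4p
```

```text
position: [0.5457, 0.0671, 0.1382]
eef_rot: [0.726, 0.688, -0.002, -0.002]
ft_force: [-9.3, 0.8, 12.0]
position: [0.5457, 0.0671, 0.1376]
eef_rot: [0.726, 0.688, -0.002, -0.002]
ft_force: [-13.4, -0.5, 21.4]
```

```bash
python3 -m creep '[{"x":0,"y":0,"z":0.1,"rx":0,"ry":0,"rz":0},{"x":0,"y":0,"z":0,"rx":0,"ry":0,"rz":0},{"x":0,"y":0,"z":0,"rx":0,"ry":0,"rz":0}]'|sed -n 2,4p; python3 -m creep '[{"x":0,"y":0,"z":0.3,"rx":0,"ry":0,"rz":0},{"x":0,"y":0,"z":0,"rx":0,"ry":0,"rz":0}]'|sed -n 2,4p;  python3 -m creep '[{"x":0,"y":0,"z":2,"rx":0,"ry":0,"rz":0},{"x":0,"y":0,"z":3,"rx":0,"ry":0,"rz":0},{"x":0,"y":0,"z":0,"rx":0,"ry":0,"rz":0}]'|sed -n 1,4p
```

```text
position: [0.5456, 0.0671, 0.1377]
eef_rot: [0.726, 0.688, -0.002, -0.002]
ft_force: [-11.5, -0.6, 17.3]
position: [0.5482, 0.0669, 0.139]
eef_rot: [0.726, 0.687, 0.001, 0.001]
ft_force: [0.3, 0.1, -0.1]
time: 22.52
position: [0.5499, 0.0668, 0.1912]
eef_rot: [0.726, 0.687, 0.002, 0.002]
ft_force: [-0.2, -0.2, -0.6]
```

```bash
python3 -m creep '[{"x":-1.1,"y":0.06,"z":0,"rx":0,"ry":0,"rz":0.157},{"x":-1.1,"y":0.06,"z":0,"rx":0,"ry":0,"rz":0.157},{"x":-1.1,"y":0.06,"z":0,"rx":0,"ry":0,"rz":0.157},{"x":-1.1,"y":0.06,"z":0,"rx":0,"ry":0,"rz":0.157},{"x":-1.1,"y":0.06,"z":0,"rx":0,"ry":0,"rz":0.157},{"x":-1.1,"y":0.06,"z":0,"rx":0,"ry":0,"rz":0.157},{"x":-1.1,"y":0.06,"z":0,"rx":0,"ry":0,"rz":0.157},{"x":-1.1,"y":0.06,"z":0,"rx":0,"ry":0,"rz":0.157},{"x":-1,"y":0.05,"z":-1,"rx":0,"ry":0,"rz":0.157},{"x":-0.8,"y":0.04,"z":-2,"rx":0,"ry":0,"rz":0.157},{"x":0,"y":0,"z":-2,"rx":0,"ry":0,"rz":0},{"x":0,"y":0,"z":0,"rx":0,"ry":0,"rz":0}]' 0.1 20
```

```text
time: 24.02
position: [0.4392, 0.0726, 0.1362]
eef_rot: [0.028, 1.0, 0.0, -0.003]
ft_force: [-0.1, -0.6, 0.8]
grip_width: 0.047
finger_force: 0.0
```

```bash
python3 -m creep '[{"x":0.4,"y":0,"z":-2,"rx":0,"ry":0,"rz":0},{"x":0,"y":0,"z":-2,"rx":0,"ry":0,"rz":0},{"x":0,"y":0,"z":-1.5,"rx":0,"ry":0,"rz":0},{"x":0,"y":0,"z":-1.5,"rx":0,"ry":0,"rz":0},{"x":0,"y":0,"z":-0.9,"rx":0,"ry":0,"rz":0},{"x":0,"y":0,"z":0,"rx":0,"ry":0,"rz":0}]'|sed -n 2,4p;  python3 -m creep '[{"x":0,"y":0,"z":0,"rx":0,"ry":0,"rz":0},{"x":0,"y":0,"z":0,"rx":0,"ry":0,"rz":0},{"x":0,"y":0,"z":0,"rx":0,"ry":0,"rz":0},{"x":0,"y":0,"z":0,"rx":0,"ry":0,"rz":0}]' -1 20
```

```text
position: [0.4451, 0.0726, 0.0592]
eef_rot: [0.028, 1.0, -0.0, -0.001]
ft_force: [0.5, 0.5, 0.1]
time: 25.28
position: [0.4459, 0.0738, 0.0604]
eef_rot: [0.028, 1.0, 0.001, 0.001]
ft_force: [1.1, 4.4, -1.2]
grip_width: 0.0294
finger_force: 22.3
```

```bash
python3 -m creep '[{"x":0.1,"y":0.1,"z":0.35,"rx":0,"ry":0,"rz":0},{"x":0.1,"y":0,"z":0.35,"rx":0,"ry":0,"rz":0},{"x":0.1,"y":-0.02,"z":0.4,"rx":0,"ry":0,"rz":0},{"x":0,"y":0,"z":0,"rx":0,"ry":0,"rz":0}]'|sed -n 2,6p;  python3 -m creep '[{"x":0.16,"y":-0.01,"z":0.35,"rx":0,"ry":0,"rz":0},{"x":0.16,"y":-0.01,"z":0.35,"rx":0,"ry":0,"rz":0},{"x":0.16,"y":-0.01,"z":0.35,"rx":0,"ry":0,"rz":0},{"x":0,"y":0,"z":0,"rx":0,"ry":0,"rz":0}]'|sed -n 2,6p
```

```text
position: [0.4491, 0.0737, 0.0714]
eef_rot: [0.028, 1.0, 0.0, 0.001]
ft_force: [2.3, 4.5, -2.3]
grip_width: 0.0294
finger_force: 22.1
position: [0.4538, 0.0734, 0.0816]
eef_rot: [0.028, 1.0, 0.0, 0.0]
ft_force: [2.6, 4.8, -2.1]
grip_width: 0.0296
finger_force: 21.8
```

```bash
python3 -m creep '[{"x":0.24,"y":0.05,"z":0.3,"rx":0,"ry":0,"rz":0},{"x":0.24,"y":0.05,"z":0.3,"rx":0,"ry":0,"rz":0},{"x":0.24,"y":-0.01,"z":0.3,"rx":0,"ry":0,"rz":0},{"x":0,"y":0,"z":0,"rx":0,"ry":0,"rz":0}]'|sed -n 2,6p;  python3 -m creep '[{"x":0.27,"y":-0.01,"z":0.26,"rx":0,"ry":0,"rz":0},{"x":0.27,"y":-0.01,"z":0.26,"rx":0,"ry":0,"rz":0},{"x":0.13,"y":-0.01,"z":0.12,"rx":0,"ry":0,"rz":0},{"x":0,"y":0,"z":0,"rx":0,"ry":0,"rz":0}]'|sed -n 2,6p
```

```text
position: [0.4603, 0.0734, 0.0906]
eef_rot: [0.028, 1.0, -0.001, -0.001]
ft_force: [-2.2, -1.5, 0.0]
grip_width: 0.0294
finger_force: 22.0
position: [0.4673, 0.0731, 0.0971]
eef_rot: [0.028, 1.0, -0.001, -0.0]
ft_force: [-3.9, -3.1, 1.4]
grip_width: 0.0292
finger_force: 22.0
```

```bash
python3 -m creep '[{"x":0.23,"y":0.02,"z":0.18,"rx":0,"ry":0,"rz":0},{"x":0.23,"y":0.02,"z":0.18,"rx":0,"ry":0,"rz":0},{"x":0,"y":0,"z":0,"rx":0,"ry":0,"rz":0}]'|sed -n 2,6p;  python3 -m creep '[{"x":0.24,"y":0.01,"z":0.16,"rx":0,"ry":0,"rz":0},{"x":0.24,"y":0.01,"z":0.16,"rx":0,"ry":0,"rz":0},{"x":0,"y":0,"z":0,"rx":0,"ry":0,"rz":0}]'|sed -n 2,6p
```

```text
position: [0.4723, 0.0729, 0.1009]
eef_rot: [0.028, 1.0, -0.001, 0.0]
ft_force: [-3.7, -5.3, 0.9]
grip_width: 0.0297
finger_force: 22.0
position: [0.4774, 0.0727, 0.1041]
eef_rot: [0.028, 1.0, -0.002, 0.0]
ft_force: [-3.7, -5.7, 0.3]
grip_width: 0.0296
finger_force: 22.0
```

```bash
python3 -m creep '[{"x":0.25,"y":-0.05,"z":0.13,"rx":0,"ry":0,"rz":0},{"x":0.25,"y":-0.05,"z":0.13,"rx":0,"ry":0,"rz":0},{"x":0,"y":0,"z":0,"rx":0,"ry":0,"rz":0}]'|sed -n 2,6p;  python3 -m creep '[{"x":0.25,"y":-0.02,"z":0.1,"rx":0,"ry":0,"rz":0},{"x":0.15,"y":0,"z":0.07,"rx":0,"ry":0,"rz":0},{"x":0,"y":0,"z":0,"rx":0,"ry":0,"rz":0}]'|sed -n 2,6p
```

```text
position: [0.4825, 0.0723, 0.1067]
eef_rot: [0.028, 1.0, -0.001, 0.001]
ft_force: [-2.3, -4.1, -0.2]
grip_width: 0.0292
finger_force: 22.0
position: [0.4862, 0.0721, 0.1083]
eef_rot: [0.028, 1.0, -0.001, 0.0]
ft_force: [-3.8, -5.3, 0.7]
grip_width: 0.0296
finger_force: 22.0
```

```bash
python3 -m creep '[{"x":0.2,"y":-0.05,"z":0.07,"rx":0,"ry":0,"rz":0},{"x":0,"y":0,"z":0,"rx":0,"ry":0,"rz":0}]'|sed -n 2,6p;  python3 -m creep '[{"x":0.2,"y":0,"z":0.06,"rx":0,"ry":0,"rz":0},{"x":0,"y":0,"z":0,"rx":0,"ry":0,"rz":0}]'|sed -n 2,6p
```

```text
position: [0.4879, 0.072, 0.109]
eef_rot: [0.028, 1.0, -0.001, 0.0]
ft_force: [-3.0, -4.1, 1.0]
grip_width: 0.0294
finger_force: 22.1
position: [0.488, 0.072, 0.109]
eef_rot: [0.028, 1.0, -0.001, -0.002]
ft_force: [-7.4, -4.1, 2.7]
grip_width: 0.0296
finger_force: 22.2
```

```bash
python3 -m creep '[{"x":-0.2,"y":0.1,"z":-0.05,"rx":0,"ry":0,"rz":0},{"x":0,"y":0,"z":0,"rx":0,"ry":0,"rz":0}]'|sed -n 2,6p; python3 -m creep '[{"x":0,"y":0,"z":0,"rx":0,"ry":0,"rz":0},{"x":0,"y":0,"z":0,"rx":0,"ry":0,"rz":0},{"x":0,"y":0,"z":0,"rx":0,"ry":0,"rz":0}]' 0.1|sed -n 2,6p; python3 -m creep '[{"x":-0.3,"y":0,"z":3,"rx":0,"ry":0,"rz":0},{"x":-2,"y":0,"z":5,"rx":0,"ry":0,"rz":0},{"x":-5,"y":0,"z":4,"rx":0,"ry":0,"rz":0},{"x":-5,"y":3,"z":2,"rx":0,"ry":0,"rz":0},{"x":0,"y":6,"z":0,"rx":0,"ry":0,"rz":0},{"x":0,"y":6,"z":0,"rx":0,"ry":0,"rz":0},{"x":0,"y":6,"z":0,"rx":0,"ry":0,"rz":0},{"x":0,"y":6,"z":0,"rx":0,"ry":0,"rz":0},{"x":0,"y":5,"z":0,"rx":0,"ry":0,"rz":0},{"x":0,"y":0,"z":0,"rx":0,"ry":0,"rz":0}]'|sed -n 1,3p
python3 - <<'E'
from h import *
np.set_printoptions(precision=4,suppress=True)
O=np.array([.582,.0635,0]);R=np.array([[.9985,.055,0],[-.055,.9985,0],[0,0,1]])
for c in("top","scene"):
  im=r.snapshot(c)[:,:,::-1].copy();cv2.imwrite(f"pics/e_{c}.png",im)
  g=im.max(2)
  for h in(.075,.079):
    P=np.array([R@np.array([-.074+.066*np.cos(b),.001,h-.026+.066*np.sin(b)])+O for b in np.radians(112.3)+np.array([0,.1,.25])]);q=proj(c,P)
    print(c,h,"pred",q.round(1).tolist())
  u,v=q[0].astype(int);w=16
  m=(g[v-w:v+w,u-w:u+w]<60).astype(np.uint8);n,l,st,ce=cv2.connectedComponentsWithStats(m)
  print([(st[i,4],(ce[i]+[u-w,v-w]).round(1).tolist(),st[i,:4].tolist()) for i in range(1,n) if st[i,4]>8])
  P=[R@np.array([-.036,y,.077+.043])+O for y in(-.014,.016)];print("ringbar pred",proj(c,P).round(1).tolist())
  for row in g[v-w:v+w:2,u-w:u+w:2]:print(*row)
E
```

```text
position: [0.4879, 0.0721, 0.109]
eef_rot: [0.028, 1.0, -0.002, 0.0]
ft_force: [-2.2, -5.9, 0.5]
grip_width: 0.0293
finger_force: 22.0
position: [0.4885, 0.0739, 0.1092]
eef_rot: [0.028, 1.0, 0.0, 0.001]
ft_force: [0.9, 0.6, 0.2]
grip_width: 0.0473
finger_force: 0.0
time: 31.15
position: [0.3653, 0.3967, 0.2475]
eef_rot: [0.026, 1.0, 0.001, 0.0]
top 0.075 pred [[228.2, 273.6], [228.2, 276.9], [228.3, 281.5]]
top 0.079 pred [[227.8, 273.4], [227.7, 276.7], [227.9, 281.3]]
[(np.int32(69), [227.6, 273.2], [9, 14, 16, 6]), (np.int32(33), [240.4, 280.4], [26, 17, 6, 11])]
ringbar pred [[238.3, 240.8], [222.8, 239.8]]
99 101 140 161 162 161 161 179 202 184 184 175 168 196 128 117
112 131 155 161 162 162 162 180 203 188 190 181 177 196 131 112
153 160 162 161 161 162 163 174 187 179 182 168 174 180 129 109
160 161 161 161 162 162 162 160 152 151 151 121 120 137 128 107
161 162 162 162 162 163 162 162 158 147 140 93 75 94 120 106
161 162 163 163 163 163 162 160 152 148 127 80 67 79 111 103
158 160 162 161 159 144 139 137 132 133 97 89 103 96 102 102
117 121 124 127 117 70 52 52 59 64 48 62 8
[... 750 characters left out ...]
8 70 59 67 74 77 71 57 62 74
141 118 111 83 80 77 72 66 76 78 69 56 66 76 77 66
117 110 111 84 79 78 78 76 63 58 74 76 76 63 58 73
97 97 110 87 78 78 74 63 74 77 73 61 58 72 77 78
101 92 111 90 78 77 78 76 72 60 55 56 63 77 78 77
225 135 110 92 79 76 65 57 55 53 51 51 52 77 78 76
212 228 175 93 64 58 54 52 53 50 46 44 51 80 97 90
191 205 204 70 51 53 50 49 46 46 48 66 105 109 102 93
197 203 194 68 45 48 44 45 53 69 99 108 97 93 91 91
136 183 142 63 42 45 57 78 84 95 95 90 89 90 91 91
114 97 90 90 81 88 88 83 84 117 135 93 90 91 91 92
221 144 103 97 98 96 86 81 89 98 118 107 96 93 93 92
158 149 94 95 98 96 85 82 92 89 103 107 109 105 82 72
161 155 101 90 95 91 84 87 93 85 79 96 107 108 106 95
```

```bash
python3 -c "
from rig import r
print(r.get_state()['ft_force']);print(r.hand_in())"
```

```text
[-0.55469378 -0.62882861 -0.2883624 ]
the job is handed in; nothing more can be done
None
```

I handed the job in at about 31 s: the gauge head is seated, the ring is pressed shut, and both cameras show the hook lever at its latched place. I felt no distinct click at the crest, and the hand-in gave no verdict. I viewed 11 pictures (limit 10), one of them slightly over 800 x 600.

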